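# Wedge the laser breadboard tight

## Task

The front edge of the black laser breadboard sags and trembles on its soft feet. Take the brass wedge, lay it flat on the table, and slide it thin end first under the middle of that front edge, square to it, until it bites, then about 4 mm further and no more, so that it jams tight and carries part of the load without jacking the board up. Leave the wedge jammed there, without touching the board or what is bolted on it and without disturbing the other things on the table.

Things in the scene. Friction and masses are not known exactly. Their poses are not given: they have to be found in the camera images.
- wedge: brass wedge, 0.6 kg, 150 mm long, 30 mm wide, flat underneath, its top sloping evenly from 24 mm high at the thick end to 5 mm at the thin end. Origin: centre of its underside. +x points along it towards the thin end, z up. Slides on table and board with friction about 0.6. Lies flat on the table, left or right of the board's front.
- wedge_tip (a point): middle of the lower edge of the wedge's thin end: 75 mm along +x from the wedge's origin, at its underside
- wedge_grip (a point): good place to hold the wedge: 25 mm from its thick end, on its centre line, 12 mm above its underside (the wedge is 21 mm high and 30 mm wide there; clear on both sides)
- board: black perforated breadboard plate, 270 x 300 x 12 mm, on four cushioned feet. Origin: on the table under the plate's middle. Its straight front edge faces the robot: at x = -120, parallel to y, |y| to 150. It pitches about the rear feet at x = 120. Front feet, 26 across, at x = -85, y = +-125. Unsagged its underside is 17 above the table; the front edge hangs 1 to 6 lower, unknown each time.
- laser_top (a point): middle of the top of the copper-coloured laser head (110 x 170 x 90 mm), bolted on the breadboard with a small lens on a post beside it: in the board's frame at x 55, y -30, 119 mm above the table. Nothing on the plate stands nearer than 110 mm to its front edge. Pushed up from below, the front edge gives about 1 mm for each 22 N.
- packer: bystander: flat brass packing piece, 90 x 34 x 10 mm, no taper; origin under its centre
- cube: bystander: black beam-splitter cube, 50 mm; origin under its centre
- meter: bystander: white power-meter console, 60 x 100 x 24 mm; origin under its centre
Not all that is in view belongs to the job. Several things look just like the wedge: the one meant starts farthest from the robot's base.

How it is judged:
On the way, in this order (a step that is already met when the one before it is completed fails the run):
1. the wedge's thin end is at least 10 mm under the front edge, near its middle, and the wedge is not yet tight (x of wedge_tip in the frame of board above -0.11 m and y of wedge_tip in the frame of board between -0.03 and 0.03 m and contact force between wedge and board below 4 N), for 0.1 s.
2. the wedge has jammed: it bears on the board with more than 5 N (contact force between wedge and board above 5 N), for 0.2 s.
At the end, for the whole second after the job is handed in: The wedge lies flat on the table (within 3.5 degrees), at rest and released, its thin end more than 20 mm under the board's front edge and within 30 mm of the edge's middle, square to the edge within 8 degrees, and bears on the board with more than 5 N (contact force between wedge and board above 5 N and x of wedge_tip in the frame of board above -0.1 m and y of wedge_tip in the frame of board between -0.03 and 0.03 m and angle between the x axis of wedge and the x axis of board, either way round below 0.14 rad and angle between wedge's own z axis and vertical below 0.06 rad and linear speed of wedge below 0.01 m/s); the robot touches nothing.
It fails at once if the wedge is rammed in or jacks the board up: it bears on the board with more than 25 N (contact force between wedge and board above 25 N).
It fails at once if the robot touches the board or what is bolted on it (contact force between any of the fingers, the arm and board above 1 N).
It fails at once if the packing piece, the cube or the meter is moved more than 15 mm (distance of any of packer, cube, meter from where it was at the start of the episode above 0.015 m).
It also fails if it takes over 72 s, if anything falls off the work surface, if the arm or the gripper's body presses on something with over 40 N, if the wrist force passes 120 N, or if a joint passes its speed limit or range.

## Robot

A 7-joint arm with a two-finger parallel gripper is mounted at the origin on the work surface. World frame = base frame: x ahead of the robot, y to its left, z up, the work surface at z = 0. Lengths are in m, angles in rad, forces in N, time in s.
With the tool pointing down it reaches from about 0.375 to 0.925 m from the base axis. Payload 3.1 kg.
Tool frame: the origin (TCP) lies between the finger pads; the fingertips stand 25 mm ahead of it and the grasp point (between the pads) lies 6 mm ahead of it; z points along the fingers, y is the direction in which the jaws open and shut (so a half turn about z gives the same grasp; the last joint's range is limited). The gripper opens to 85 mm and grips with 20 to 120 N. Pads are 22 mm wide; open, the fingers measure 114 mm over their backs; the gripper's body (76 mm by 85 mm) begins 54 mm behind the grasp point. The pads swing forward as they close: fully open they stand 13 mm farther back than shut.
Start: joints at [1.19, 0.383, 0.044, 1.598, -0.018, 1.161, -0.05], TCP at [0.181, -0.624, 0.256] pointing down, gripper open.
Joint ranges: [-2.61, 2.61], [-0.41, 2.15], [-1.48, 1.57], [0, 2.5], [-1.57, 4.71], [0.05, 1.97], [-2.85, 2.85]. Speed limits (rad/s): [2.79, 2.79, 3.14, 3.14, 3.14, 3.14, 3.14].

## Interface

Orientations are given as a unit quaternion [x, y, z, w].
In Python, from workcell import telemetry, read_camera, calibration, bot gives the robot as it stands. The module is installed in compiled form; this text tells all that it offers.
- The arm moves only by the tool apply_moves, never from a script. Its argument "motion" is a list of rows, each a list of 7 numbers: the shift along the tool's x, y, z in mm, then the turn, a rotation vector about the tool's x, y, z in degrees, then the finger opening in mm, from 0 to 85.4. A call has 1 to 10 rows; each row shifts and turns the commanded pose from where the row before left it, along the tool's axes as they then stand; what a row does not reach is not made up. A row lasts 1/8 s, in which the tool goes at most 62.5 mm and 10.7 degrees, less where a joint would pass 70% of its speed; a pose out of reach is approached as far as the arm can. A call is refused whole if a number of a shift passes 62.5 or a number of a turn 10.7, either way. A call with a gripper value outside its range is refused whole. The fingers move at their own pace and stop on an object; "newtons" is the grip in N (left out, the last holds). Time passes only in rows, so rows that do not move let the fingers close. It gives the time, the measured TCP pose, the force and the opening at its end, in the units of the state.
- telemetry.observe(): the state, without advancing time (a new reading comes with each control period).
- read_camera(name): name is "side" or "top" or "wrist"; returns the picture (384x512x3 uint8, blue, green, red); there is no depth.
- calibration(name): a dict with "vertical_fov" (degrees; the focal length in pixels is half the picture's height over the tangent of half this angle, whatever the lens; pixels are square), "cx", "cy" (the principal point, pixels), "eye" and "rotation" of the camera in the world. Camera axes: x right, y down, z forward; pixel columns grow to the right and rows downward; lengths in m; the calibration is good to about 2 mm. A picture is of the moment at which its call begins: read the wrist's pose just before it. calibration takes no time and is no camera call; for the wrist camera it gives the pose at the moment of the call.
- bot.job_done(): hands the job in, once; it reports no verdict.
The state is a dict: "time": time; "joints": joint angles; "qd": joint speeds; "joint_torque": joint torques, N m; "position": TCP position; "ee_rot": TCP orientation; "force": force on the tool from outside, world axes, zero at the start; "torque": the same for the moment, N m; "grip_width": finger opening in m.
Only numpy, scipy, OpenCV 4.12 (cv2) and the standard library are available. Lean on these libraries where they do the work, as an engineer would, in place of code of your own. Each camera call takes 0.05 s, during which the arm holds its last target. There are 200 camera calls.

## Working session

There is one attempt and no reset: what is moved stays moved. The work goes in short steps, Python scripts to look and compute and a tool call to move; the robot and the scene stay as the last step left them, time stands still between calls to the robot, and variables do not carry over. Pictures are saved under pics/ and viewed, about 8 in all and at most 12, crops included, and the job is handed in when it is done.

Besides the shell and the picture viewer there is one more tool, called after "Emit:" in YAML: its name, and indented under it one key for each argument. apply_moves: Moves the arm, as the interface text tells. Its arguments: {"type":"object","properties":{"motion":{"type":"array"},"newtons":{"type":"number"}},"required":["motion"]}

```bash
mkdir -p pics; cat > h.py <<'E'
import numpy as np, cv2
from workcell import telemetry, read_camera, calibration, bot
from scipy.spatial.transform import Rotation as R
def K(c,h=384): return h/2/np.tan(np.radians(c["vertical_fov"])/2)
def ray(c,uv,z):
    f=K(c); d=np.array(c["rotation"])@np.array([(uv[0]-c["cx"])/f,(uv[1]-c["cy"])/f,1.]); e=np.array(c["eye"])
    return e+d*(z-e[2])/d[2]
def proj(c,p):
    q=np.array(c["rotation"]).T@(np.array(p)-np.array(c["eye"])); f=K(c); return q[:2]/q[2]*f+[c["cx"],c["cy"]]
E
python3 - <<'E'
from h import *
s=telemetry.observe(); print(s)
for n in ["top","side","wrist"]:
    c=calibration(n); print(n,c); cv2.imwrite(f"pics/{n}0.png",read_camera(n))
a=cv2.imread("pics/top0.png"); cv2.imwrite("pics/top0b.png",cv2.resize(a,(800,600),interpolation=cv2.INTER_CUBIC))
E
```

```text
{'time': 0.0, 'joints': array([ 1.19022233,  0.38383454,  0.04382467,  1.5996206 , -0.01791572,
        1.16115906, -0.04988902]), 'qd': array([ 0.00164498, -0.00038331, -0.00153713,  0.00135365,  0.00041719,
        0.00154322, -0.00130802]), 'joint_torque': array([-6.19292564e-05, -4.33453846e+01,  1.02450147e+00, -2.49508327e+01,
        1.04928008e-02,  1.14239045e-02, -5.54485140e-06]), 'position': array([ 0.18112198, -0.62333076,  0.25486559]), 'ee_rot': array([ 9.90014137e-01,  1.40961981e-01, -2.46244454e-04, -1.29135859e-03]), 'force': array([1.40151951, 0.66555972, 0.6033521 ]), 'torque': array([ 0.04575063, -0.01066011, -0.02915201]), 'grip_width': 0.0855702370708024}
top {'vertical_fov': 42.474975742035234, 'cx': 256.7597176591688, 'cy': 185.84358218300588, 'eye': array([ 0.39747965, -0.0024072 ,  1.35077319]), 'rotation': array([-0.70295129,  0.70871412, -0.0382132 ,  0.04608187])}
side {'vertical_fov': 42.41649327111505, 'cx': 250.8310123888473, 'cy': 202.5765567920784, 'eye': array([0.0601137 , 0.8268398 , 1.04058776]), 'rotation': array([-0.23829075,  0.88747137, -0.38032137,  0.10472699])}
wrist {'vertical_fov': 70.78280222993334, 'cx': 253.19887590872253, 'cy': 187.30647089029816, 'eye': array([ 0.24402173, -0.60652328,  0.37228971]), 'rotation': array([ 0.79299404, -0.59491822, -0.07975134,  0.10427116])}
```

View pics/top0b.png

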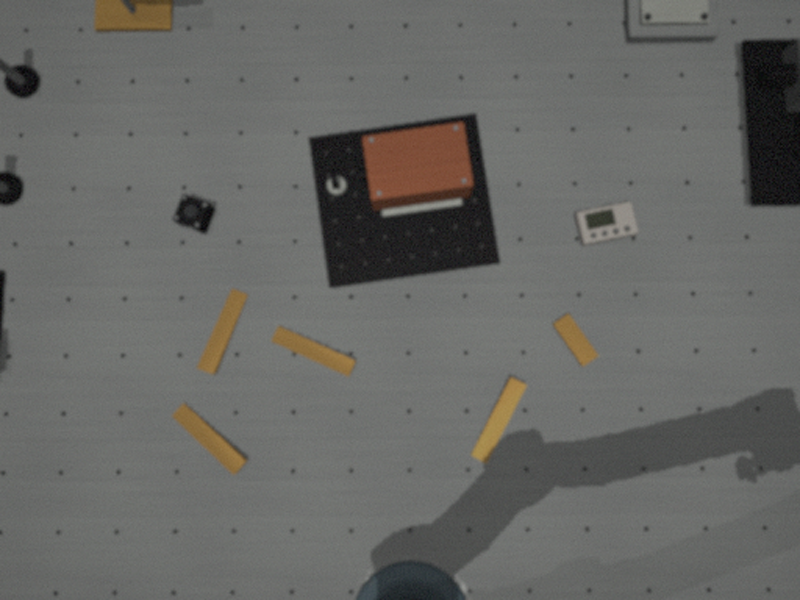

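View pics/side0.png

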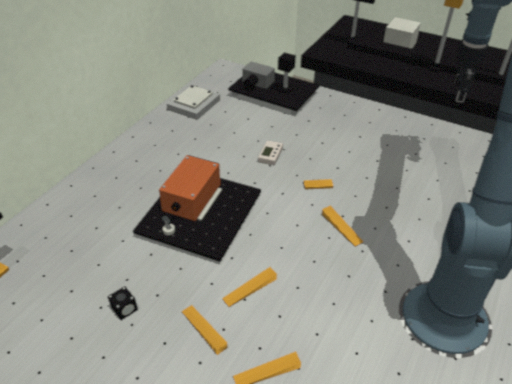

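The top view (800x600) shows four wedge-like bars at (222,332), (314,351), (209,439) and (498,420). The short packer is at (575,340), the board at (405,200), the cube at (195,213) and the meter at (607,222). The side view shows the same layout.

```bash
sed -i 's/np.array(c\["rotation"\])/R.from_quat(c["rotation"]).as_matrix()/g' h.py
python3 - <<'E'
from h import *
for n in ["top","side"]:
    c=calibration(n); a=cv2.imread(f"pics/{n}0.png"); h=cv2.cvtColor(a,cv2.COLOR_BGR2HSV)
    m=cv2.inRange(h,(8,110,60),(35,255,255))
    cs,_=cv2.findContours(m,cv2.RETR_EXTERNAL,cv2.CHAIN_APPROX_NONE)
    for k in cs:
        if cv2.contourArea(k)<150: continue
        g=np.array([ray(c,p,0.010)[:2]*1000 for p in k[:,0].astype(float)],np.float32)
        r=cv2.minAreaRect(g); ctr=r[0]
        b=cv2.boxPoints(r); i=0 if np.hypot(*(b[1]-b[0]))<np.hypot(*(b[2]-b[1])) else 1
        e1=(b[i]+b[(i+1)%4])/2; e2=(b[(i+2)%4]+b[(i+3)%4])/2
        print(n,k[:,0].mean(0).round(),"ctr",np.round(ctr),"R",round(float(np.hypot(*ctr))),"size",np.round(r[1]),"ends",e1.round(),e2.round())
c=calibration("top"); a=cv2.imread("pics/top0.png")
m=cv2.inRange(a,(0,0,0),(55,55,55)); m2=cv2.inRange(cv2.cvtColor(a,cv2.COLOR_BGR2HSV),(0,110,40),(9,255,255)); m=cv2.morphologyEx(m|m2,cv2.MORPH_CLOSE,np.ones((9,9)))
cs,_=cv2.findContours(m,cv2.RETR_EXTERNAL,cv2.CHAIN_APPROX_NONE)
for k in cs:
    if 5000<cv2.contourArea(k)<25000:
        g=np.array([ray(c,p,0.026)[:2]*1000 for p in k[:,0].astype(float)],np.float32)
        print("board",cv2.minAreaRect(g),cv2.boxPoints(cv2.minAreaRect(g)).round())
# crop
x=cv2.resize(cv2.imread("pics/side0.png")[250:384,90:310],None,fx=3.5,fy=3.5,interpolation=cv2.INTER_CUBIC); cv2.imwrite("pics/sc.png",x)
E
```

```text
top [134. 280.] ctr [307. 344.] R 461 size [146.  31.] ends [258. 290.] [356. 397.]
top [319. 268.] ctr [ 335. -152.] R 368 size [ 30. 148.] ends [ 400. -187.] [ 270. -117.]
top [200. 224.] ctr [455. 166.] R 484 size [145.  28.] ends [425. 100.] [484. 232.]
top [368. 217.] ctr [ 471. -288.] R 552 size [87. 31.] ends [ 434. -311.] [ 507. -264.]
top [142. 212.] ctr [490. 325.] R 588 size [ 30. 147.] ends [559. 298.] [422. 352.]
top [267. 105.] ctr [785. -18.] R 785 size [138. 188.] ends [ 798. -112.] [772.  75.]
top [85.  9.] ctr [1072.  501.] R 1183 size [139.  57.] ends [1071.  431.] [1073.  570.]
side [268. 370.] ctr [304. 342.] R 458 size [154.  39.] ends [256. 282.] [351. 403.]
side [205. 329.] ctr [487. 322.] R 584 size [ 35. 149.] ends [557. 295.] [418. 349.]
side [250. 287.] ctr [454. 163.] R 483 size [157.  40.] ends [424.  90.] [485. 235.]
side [341. 225.] ctr [ 337. -156.] R 371 size [ 41. 164.] ends [ 408. -197.] [ 266. -116.]
side [318. 184.] ctr [ 470. -289.] R 552 size [89. 39.] ends [ 433. -314.] [ 507. -264.]
side [190. 187.] ctr [812. -82.] R 817 size [168. 268.] ends [ 832. -214.] [793.  51.]
board ((717.9537353515625, 7.8858489990234375), (268.7646484375, 295.5221252441406), 7.738823413848877) [[ 565.  136.]
 [ 605. -157.]
 [ 871. -120.]
 [ 831.  172.]]
```

View pics/sc.png

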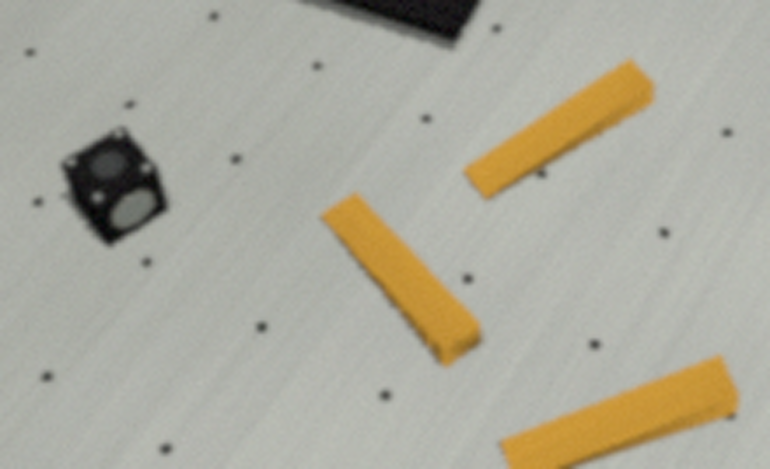

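The target is the wedge at top-view pixel (222,332), with its centre at world (490,325) mm. It is the farthest of the four: R is 588, against 484, 461 and 368. The crop shows its thick end near (460,345), which is world (422,352), and its thin end near (559,298). The board's front middle is at about (585,-10) with yaw about 7.8°.

```bash
cat >> h.py <<'E'
def yawR(deg): # tool down, tool x at yaw
    return R.from_euler("z",deg,degrees=True)*R.from_quat([1,0,0,0])
def rows(p1,yaw,n,grip,p0=None,R0=None,dec=0):
    s=telemetry.observe(); p0=np.array(s["position"])*1000 if p0 is None else p0; R0=R.from_quat(s["ee_rot"]) if R0 is None else R0
    R1=yawR(yaw); p=p0.copy(); r=R0; out=[]; full=(R0.inv()*R1).as_rotvec()
    for i in range(1,n+1):
        tp=p0+(np.array(p1)-p0)*i/n; tr=R0*R.from_rotvec(full*i/n)
        d=np.round(r.inv().apply(tp-p),dec); w=np.round((r.inv()*tr).as_rotvec(degrees=True),max(dec,1))
        p=p+r.apply(d); r=r*R.from_rotvec(w,degrees=True); out.append([*map(float,d),*map(float,w),grip])
    print(str([[int(v) if v==int(v) else v for v in o] for o in out]).replace(" ","")); return p,r
E
python3 - <<'E'
from h import *
p,r=rows([510,-150,250],85,12,70)
rows([443,343,200],158.5,10,70,p,r)
s=telemetry.observe();c=calibration("wrist")
print((R.from_quat(s["ee_rot"]).inv()*R.from_quat(c["rotation"])).as_matrix().round(2))
E
```

```text
[[37,-30,0,0,0,-5.7,70],[40,-27,1,0,0,-5.8,70],[43,-22,0,0,0,-5.7,70],[45,-18,1,0,0,-5.7,70],[46,-13,0,0,0,-5.8,70],[47,-9,1,0,0,-5.7,70],[48,-3,0,0,-0.1,-5.7,70],[48,0,1,-0.1,0,-5.8,70],[48,6,0,0,0,-5.7,70],[46,11,1,0,0,-5.7,70],[46,15,0,0,0,-5.8,70],[44,19,0,0,0,-5.7,70]]
[[49,-11,5,0,0,-7.3,70],[49,-5,5,0,0,-7.4,70],[50,2,5,0,0,-7.3,70],[49,8,5,0,0,-7.4,70],[47,14,5,0,0,-7.3,70],[46,21,5,0,0,-7.4,70],[42,26,5,0,0,-7.3,70],[39,31,5,0,0,-7.4,70],[35,36,5,0,0,-7.3,70],[29,39,5,0,0,-7.4,70]]
[[ 0.   -0.97 -0.26]
 [ 1.    0.    0.  ]
 [ 0.   -0.26  0.97]]
```

Emit:
apply_moves:
  motion:
    - [37, -30, 0, 0, 0, -5.7, 70]
    - [40, -27, 1, 0, 0, -5.8, 70]
    - [43, -22, 0, 0, 0, -5.7, 70]
    - [45, -18, 1, 0, 0, -5.7, 70]
    - [46, -13, 0, 0, 0, -5.8, 70]
    - [47, -9, 1, 0, 0, -5.7, 70]
    - [48, -3, 0, 0, 0, -5.7, 70]
    - [48, 0, 1, 0, 0, -5.8, 70]
    - [48, 6, 0, 0, 0, -5.7, 70]
    - [46, 11, 1, 0, 0, -5.7, 70]

```text
time: 1.4
position: [0.4561, -0.2287, 0.2512]
ee_rot: [0.8, 0.6, -0.0, 0.0]
force: [-0.0, -0.4, -1.0]
grip_width: 0.0699
```

Emit:
apply_moves:
  motion:
    - [46, 15, 0, 0, 0, -5.8, 70]
    - [44, 19, 0, 0, 0, -5.7, 70]
    - [49, -11, 5, 0, 0, -7.3, 70]
    - [49, -5, 5, 0, 0, -7.4, 70]
    - [50, 2, 5, 0, 0, -7.3, 70]
    - [49, 8, 5, 0, 0, -7.4, 70]
    - [47, 14, 5, 0, 0, -7.3, 70]
    - [46, 21, 5, 0, 0, -7.4, 70]
    - [42, 26, 5, 0, 0, -7.3, 70]
    - [39, 31, 5, 0, 0, -7.4, 70]

```text
time: 2.65
position: [0.4566, 0.2449, 0.211]
ee_rot: [0.309, 0.951, -0.0, 0.0]
force: [1.0, -0.7, -0.1]
grip_width: 0.07
```

Emit:
apply_moves:
  motion:
    - [35, 36, 5, 0, 0, -7.3, 70]
    - [29, 39, 5, 0, 0, -7.4, 70]
    - [0, 0, 0, 0, 0, 0, 70]

```text
time: 3.02
position: [0.4404, 0.3467, 0.2012]
ee_rot: [0.182, 0.983, 0.002, -0.002]
force: [-0.8, -1.2, -0.2]
grip_width: 0.0701
```

```bash
python3 - <<'E'
from h import *
s=telemetry.observe(); print(s["time"],s["position"],R.from_quat(s["ee_rot"]).as_matrix().round(3).tolist(),s["joints"].round(2),s["force"])
c=calibration("wrist"); a=read_camera("wrist"); cv2.imwrite("pics/w1.png",a)
h=cv2.cvtColor(a,cv2.COLOR_BGR2HSV); m=cv2.inRange(h,(8,110,60),(35,255,255))
cs,_=cv2.findContours(m,cv2.RETR_EXTERNAL,cv2.CHAIN_APPROX_NONE)
for k in cs:
    if cv2.contourArea(k)<600: continue
    b=cv2.boxPoints(cv2.minAreaRect(k)); ap=cv2.approxPolyDP(k,5,True)[:,0]
    print([(p.tolist(),(ray(c,p.astype(float),0)[:2]*1000).round().tolist(),(ray(c,p.astype(float),.024)[:2]*1000).round().tolist()) for p in ap])
E
```

```text
3.025 [0.44036272 0.34672168 0.20118321] [[-0.934, 0.359, -0.002], [0.359, 0.934, 0.004], [0.004, 0.003, -1.0]] [-0.    0.41 -0.89  1.83  0.36  1.06  0.18] [-0.78250018 -1.17974766 -0.1620533 ]
[([50, 230], [418.0, 78.0], [415.0, 100.0]), ([53, 248], [441.0, 68.0], [437.0, 91.0]), ([146, 248], [484.0, 180.0], [477.0, 194.0]), ([171, 225], [467.0, 224.0], [460.0, 235.0]), ([62, 219], [411.0, 100.0], [408.0, 120.0])]
[([237, 157], [417.0, 335.0], [414.0, 337.0]), ([238, 270], [557.0, 280.0], [544.0, 286.0]), ([260, 270], [568.0, 307.0], [553.0, 311.0]), ([262, 157], [427.0, 362.0], [424.0, 363.0])]
[([132, 12], [237.0, 289.0], [248.0, 295.0]), ([127, 44], [262.0, 270.0], [271.0, 277.0]), ([266, 98], [367.0, 390.0], [368.0, 388.0]), ([273, 70], [342.0, 407.0], [345.0, 404.0])]
```

View pics/w1.png

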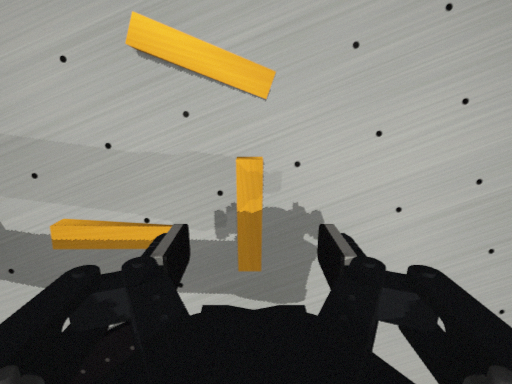

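The wrist view shows the wedge upright in the picture. Its thick end is at row 157, world (422,348), and its thin end at row 270, world (560,295). The length comes out at 148 mm and the yaw at -21.2°. The grip point is therefore (445,340) with tool yaw 158.8°.

```bash
python3 - <<'E'
from h import *
p,r=rows([445.3,339.5,60],158.8,5,60); rows([445.3,339.5,32],158.8,3,60,p,r)
E
```

```text
[[-1,-1,28,0,0,0,60],[-1,0,28,0,0,0,60],[-1,-1,29,0,-0.1,0,60],[-1,0,28,0,0,0,60],[-1,-1,28,0,0,-0.1,60]]
[[0,0,9,0,0,0,60],[0,0,10,0,0,0,60],[0,0,9,0,0,0,60]]
```

Emit:
apply_moves:
  motion:
    - [-1, -1, 28, 0, 0, 0, 60]
    - [-1, 0, 28, 0, 0, 0, 60]
    - [-1, -1, 29, 0, 0, 0, 60]
    - [-1, 0, 28, 0, 0, 0, 60]
    - [-1, -1, 28, 0, 0, 0, 60]
    - [0, 0, 9, 0, 0, 0, 60]
    - [0, 0, 10, 0, 0, 0, 60]
    - [0, 0, 9, 0, 0, 0, 60]
    - [0, 0, 0, 0, 0, 0, 60]

```text
time: 4.2
position: [0.4469, 0.3369, 0.0321]
ee_rot: [0.186, 0.982, -0.0, -0.0]
force: [0.9, 0.0, 0.9]
grip_width: 0.0599
```

```bash
python3 - <<'E'
from h import *
for i in range(2): s=telemetry.observe(); print(s["time"],s["position"],(yawR(158.8).inv()*R.from_quat(s["ee_rot"])).as_rotvec(degrees=True).round(2),s["force"].round(1))
cv2.imwrite("pics/w2.png",read_camera("wrist"))
E
```

```text
4.2 [0.4468619  0.33691538 0.03210528] [0.03 0.01 0.3 ] [0.9 0.  0.9]
4.2 [0.4468619  0.33691538 0.03210528] [0.03 0.01 0.3 ] [0.9 0.  0.9]
```

View pics/w2.png

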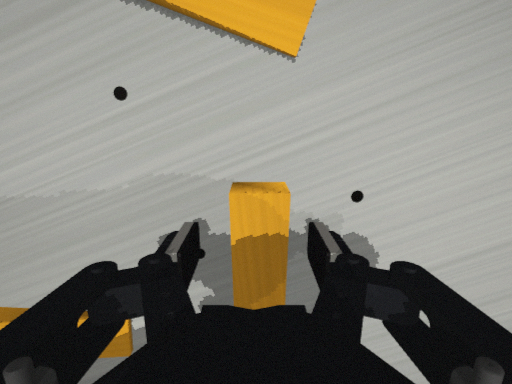

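The wedge is straddled by the open pads. It sits about 2 mm to the tool's +y side, so I'll correct that, lower the tool a little and close.

Emit:
apply_moves:
  motion:
    - [2, 2, 2, 0, 0, 0, 60]
    - [0, 0, 1, 0, 0, 0, 45]
    - [0, 0, 0, 0, 0, 0, 35]
    - [0, 0, 0, 0, 0, 0, 35]
  newtons: 80

```text
time: 4.75
position: [0.4459, 0.3397, 0.0294]
ee_rot: [0.186, 0.982, 0.0, 0.0]
force: [0.3, -0.0, -0.1]
grip_width: 0.0348
```

Emit:
apply_moves:
  motion:
    - [0, 0, 0, 0, 0, 0, 28]
    - [0, 0, 0, 0, 0, 0, 10]
    - [0, 0, 0, 0, 0, 0, 10]
    - [0, 0, 0, 0, 0, 0, 10]
  newtons: 80

```text
time: 5.25
position: [0.4461, 0.3404, 0.0299]
ee_rot: [0.186, 0.982, 0.001, 0.0]
force: [-0.7, 1.0, 5.0]
grip_width: 0.0279
```

Emit:
apply_moves:
  motion:
    - [0, 0, -10, 0, 0, 0, 10]
    - [0, 0, -25, 0, 0, 0, 10]
    - [0, 0, -35, 0, 0, 0, 10]
    - [0, 0, 0, 0, 0, 0, 10]
    - [0, 0, 0, 0, 0, 0, 10]
  newtons: 80

```text
time: 5.88
position: [0.4447, 0.3379, 0.0974]
ee_rot: [0.187, 0.982, -0.002, -0.001]
force: [0.1, -0.6, -5.6]
grip_width: 0.028
```

```bash
python3 - <<'E'
from h import *
s=telemetry.observe(); print(s["position"],s["force"].round(1),s["torque"].round(2),s["grip_width"],R.from_quat(s["ee_rot"]).as_euler("zyx",degrees=True))
a=read_camera("side"); cv2.imwrite("pics/s3.png",cv2.resize(a[200:384,90:340],None,fx=3,fy=3,interpolation=cv2.INTER_CUBIC))
a=read_camera("wrist"); cv2.imwrite("pics/w3.png",a)
# board-frame target: front mid (585,-10.5), yaw 7.8; tip 25mm short, grip 125 behind tip
u=np.array([np.cos(np.radians(7.8)),np.sin(np.radians(7.8))]); g=np.array([585,-10.5])-150*u; print(g)
p,r=rows([*g,110],187.8,9,10); 
E
```

```text
[0.44466744 0.33785684 0.09737887] [ 0.1 -0.6 -5.6] [ 0.06  0.18 -0.02] 0.028029373997599742 [-1.58471988e+02 -1.63793172e-01  1.79834892e+02]
[436.38782393 -30.85733587]
[[-14,-38,-1,0,0,-3.3,10],[-12,-40,-2,0,0,-3.2,10],[-10,-39,-1,-0.1,-0.1,-3.3,10],[-7,-41,-1,0,0,-3.2,10],[-6,-40,-2,0,0,-3.3,10],[-2,-41,-1,0,0,-3.2,10],[-1,-41,-1,-0.1,-0.1,-3.3,10],[2,-41,-2,0,0,-3.3,10],[4,-41,-1,0,0,-3.2,10]]
```

View pics/s3.png

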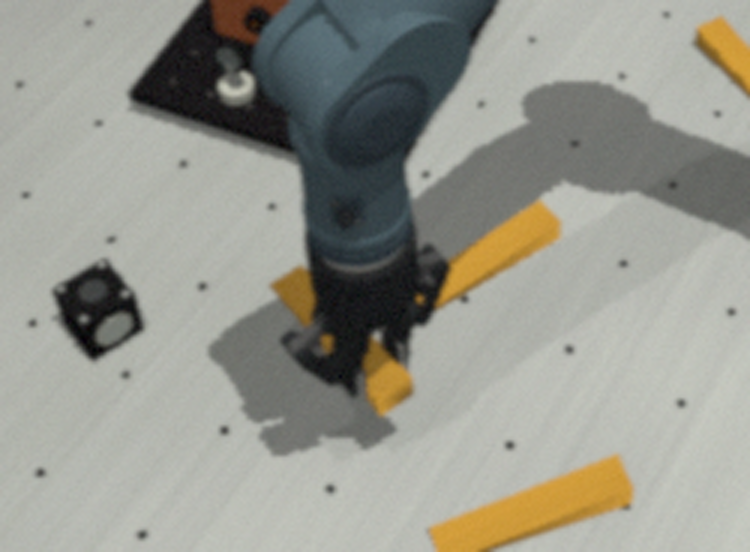

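The wedge is held clear of the table, and the measured weight of about 5.7 N matches 0.6 kg. Next I carry it to a point in front of the edge.

Emit:
apply_moves:
  motion:
    - [-14, -38, -1, 0, 0, -3.3, 10]
    - [-12, -40, -2, 0, 0, -3.2, 10]
    - [-10, -39, -1, 0, 0, -3.3, 10]
    - [-7, -41, -1, 0, 0, -3.2, 10]
    - [-6, -40, -2, 0, 0, -3.3, 10]
    - [-2, -41, -1, 0, 0, -3.2, 10]
    - [-1, -41, -1, 0, 0, -3.3, 10]
    - [2, -41, -2, 0, 0, -3.3, 10]
    - [4, -41, -1, 0, 0, -3.2, 10]
    - [0, 0, 0, 0, 0, 0, 10]
  newtons: 80

```text
time: 7.22
position: [0.4363, -0.0339, 0.1099]
ee_rot: [-0.064, 0.998, -0.001, -0.002]
force: [-0.5, 0.8, -6.3]
grip_width: 0.0281
```

```bash
python3 - <<'E'
from h import *
s=telemetry.observe(); print(s["position"],s["joints"].round(2),s["force"].round(1))
rows([436.4,-30.9,60],187.8,4,10)
a=read_camera("wrist"); cv2.imwrite("pics/w4.png",a)
E
```

```text
[ 0.43630642 -0.03392264  0.10986576] [ 0.85  0.33 -0.94  2.17  0.38  0.81  1.36] [-0.5  0.8 -6.3]
[[0,1,12,0,-0.1,-0.1,10],[0,1,13,0,0,-0.1,10],[0,0,12,-0.1,-0.1,-0.1,10],[-1,1,13,0,0,-0.2,10]]
```

View pics/w4.png

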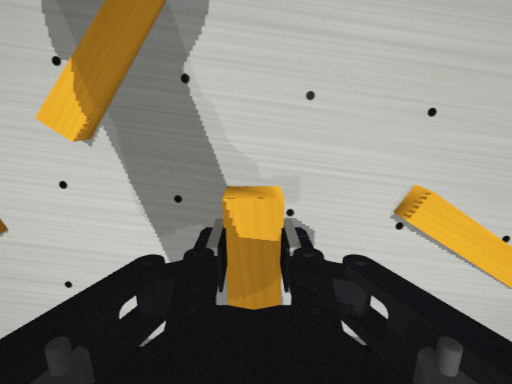

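Emit:
apply_moves:
  motion:
    - [0, 1, 18, 0, 0, -0.1, 10]
    - [0, 1, 18, 0, 0, -0.1, 10]
    - [0, 1, 18, 0, 0, -0.1, 10]
    - [0, 0, 15, 0, 0, -0.1, 10]
    - [0, 0, 5, 0, 0, 0, 10]
    - [0, 0, 0, 0, 0, 0, 10]
  newtons: 80

```text
time: 8.02
position: [0.4373, -0.0251, 0.037]
ee_rot: [-0.072, 0.997, 0.0, -0.0]
force: [0.5, 0.4, -6.8]
grip_width: 0.028
```

```bash
python3 - <<'E'
from h import *
s=telemetry.observe(); print(s["position"],(yawR(187.8).inv()*R.from_quat(s["ee_rot"])).as_rotvec(degrees=True).round(2),s["force"].round(1))
a=read_camera("top"); cv2.imwrite("pics/t5r.png",a); cv2.imwrite("pics/t5.png",cv2.resize(a[60:340,150:380],None,fx=2.1,fy=2.1,interpolation=cv2.INTER_CUBIC))
b=read_camera("side"); cv2.imwrite("pics/s5r.png",b); cv2.imwrite("pics/s5.png",cv2.resize(b[150:330,150:350],None,fx=3.3,fy=3.3,interpolation=cv2.INTER_CUBIC))
E
```

```text
[ 0.43733807 -0.02514106  0.03698216] [-0.05  0.05 -0.49] [ 0.5  0.4 -6.8]
```

View pics/s5.png

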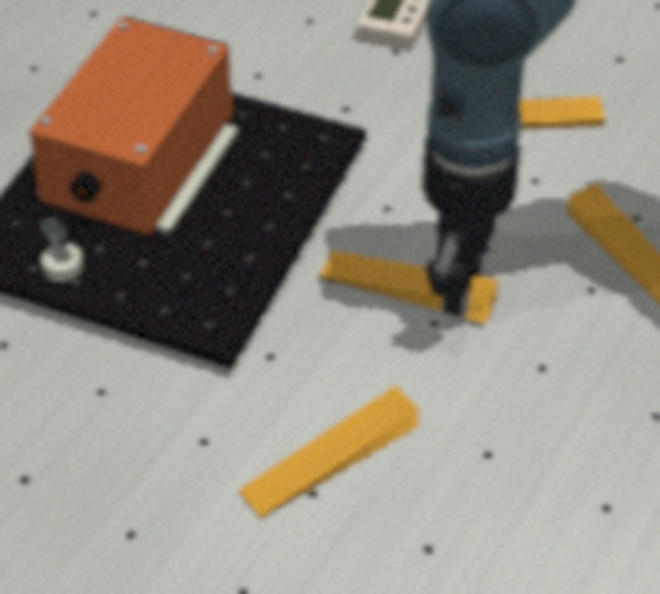

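View pics/t5.png

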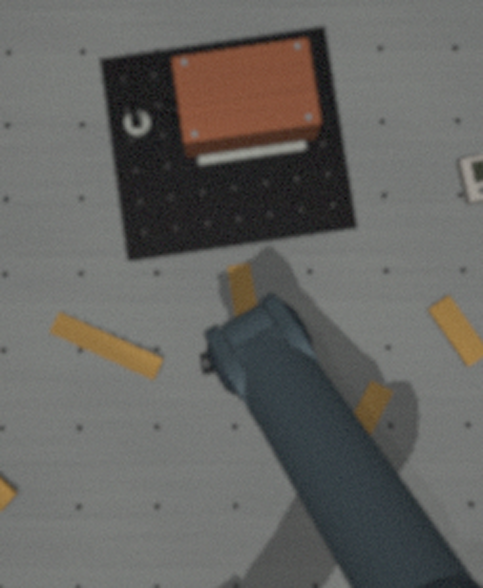

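The tip is about 25–30 mm short of the edge, square to it and about 7 mm left of the middle. I'll shift it 6 mm right and set the wedge down gently.

Emit:
apply_moves:
  motion:
    - [0, -6, 3, 0, 0, 0.4, 10]
    - [0, 0, 2, 0, 0, 0, 10]
    - [0, 0, 0, 0, 0, 0, 10]
  newtons: 80

```text
time: 8.5
position: [0.4384, -0.0323, 0.0322]
ee_rot: [-0.068, 0.998, -0.0, -0.0]
force: [-1.0, 0.4, -6.2]
grip_width: 0.0277
```

Emit:
apply_moves:
  motion:
    - [0, 0, 1, 0, 0, 0, 10]
    - [0, 0, 0, 0, 0, 0, 10]

```text
time: 8.75
position: [0.4385, -0.0319, 0.0313]
ee_rot: [-0.068, 0.998, 0.0, -0.0]
force: [-0.2, 0.0, -6.6]
grip_width: 0.028
```

Emit:
apply_moves:
  motion:
    - [0, 0, 1, 0, 0, 0, 10]
    - [0, 0, 0, 0, 0, 0, 10]

```text
time: 9.0
position: [0.4386, -0.0319, 0.0303]
ee_rot: [-0.068, 0.998, 0.0, 0.0]
force: [-0.6, 1.0, -5.6]
grip_width: 0.0278
```

Emit:
apply_moves:
  motion:
    - [0, 0, 0.5, 0, 0, 0, 10]
    - [0, 0, 0, 0, 0, 0, 10]

```text
time: 9.25
position: [0.4386, -0.032, 0.0299]
ee_rot: [-0.068, 0.998, -0.0, 0.0]
force: [-0.6, -0.1, -4.2]
grip_width: 0.0279
```

Emit:
apply_moves:
  motion:
    - [0, 0, 0.5, 0, 0, 0, 10]
    - [0, 0, 0, 0, 0, 0, 10]

```text
time: 9.5
position: [0.4386, -0.032, 0.0299]
ee_rot: [-0.068, 0.998, -0.0, -0.0]
force: [-4.3, 0.3, 6.0]
grip_width: 0.028
```

Emit:
apply_moves:
  motion:
    - [0, 0, 0.4, 0, 0, 0, 10]
    - [0, 0, 0, 0, 0, 0, 10]

```text
time: 9.75
position: [0.4386, -0.0319, 0.0298]
ee_rot: [-0.068, 0.998, -0.001, -0.0]
force: [-4.8, -0.7, 10.0]
grip_width: 0.028
```

Emit:
apply_moves:
  motion:
    - [0, 0, -0.6, 0, 0, 0, 10]
    - [0, 0, 0, 0, 0, 0, 36]
    - [0, 0, 0, 0, 0, 0, 36]
    - [0, 0, 0, 0, 0, 0, 36]

```text
time: 10.25
position: [0.4393, -0.032, 0.0297]
ee_rot: [-0.068, 0.998, 0.0, 0.001]
force: [-0.8, -0.0, 0.5]
grip_width: 0.036
```

Emit:
apply_moves:
  motion:
    - [0, 0, -0.3, 0, 0, 0, 28]
    - [0, 0, 0, 0, 0, 0, 10]
    - [0, 0, 0, 0, 0, 0, 10]
    - [0, 0, 0, 0, 0, 0, 10]
  newtons: 80

```text
time: 10.75
position: [0.439, -0.0319, 0.0301]
ee_rot: [-0.068, 0.998, -0.0, 0.0]
force: [0.3, -0.5, 4.6]
grip_width: 0.028
```

```bash
python3 - <<'E'
from h import *
s=telemetry.observe(); print(s["position"],(yawR(187.8).inv()*R.from_quat(s["ee_rot"])).as_rotvec(degrees=True).round(2),s["force"].round(1))
c=calibration("top"); a=read_camera("top"); cv2.imwrite("pics/t6r.png",a)
m=cv2.inRange(cv2.cvtColor(a,cv2.COLOR_BGR2HSV),(8,110,40),(35,255,255)); m[:, :240]=0; m[:, 285:]=0; m[:160]=0; m[230:]=0
k=max(cv2.findContours(m,0,1)[0],key=cv2.contourArea)[:,0].astype(float)
b=cv2.boxPoints(cv2.minAreaRect(k.astype(np.float32))); g=np.array([ray(c,q,.006)[:2]*1000 for q in b]); print(b.round(1).tolist(),g.round(1).tolist())
u=np.array([np.cos(np.radians(7.8)),np.sin(np.radians(7.8))]);v=np.array([-u[1],u[0]]); e=np.array([585,-10.5])
print("rel edge (fwd,left):",[((q-e)@u,(q-e)@v) for q in g])
# pixel pitch front edge of board
m=cv2.morphologyEx(cv2.inRange(a[60:200,190:330],(0,0,0),(50,50,50)),cv2.MORPH_OPEN,np.ones((3,3)))
k=max(cv2.findContours(m,0,1)[0],key=cv2.contourArea)[:,0]+[190,60]
g=np.array([ray(c,q,.0255)[:2]*1000 for q in k.astype(float)]); G=np.array([((q-e)@u,(q-e)@v) for q in g]); print("board front rel",G.min(0),G.max(0), [np.percentile(G[abs(G[:,1]-y)<20][:,0],3).round(1) for y in (-110,-50,0,50,110)])
E
```

```text
[ 0.43903463 -0.03189157  0.03008798] [ 0.01 -0.06 -0.02] [ 0.3 -0.5  4.6]
[[260.6000061035156, 187.10000610351562], [270.3999938964844, 185.10000610351562], [275.0, 207.10000610351562], [265.20001220703125, 209.1999969482422]] [[555.1, 1.5], [560.5, -25.4], [499.9, -37.4], [494.5, -10.7]]
rel edge (fwd,left): [(np.float64(-28.038575831425085), np.float64(15.914403387344864)), (np.float64(-26.28845904912548), np.float64(-11.423593669390087)), (np.float64(-87.9494248407687), np.float64(-15.076079459409666)), (np.float64(-89.67362487919969), np.float64(12.11475156727495))]
board front rel [   0.59162489 -147.25750593] [267.27565638 147.48592648] [np.float64(1.6), np.float64(1.0), np.float64(1.0), np.float64(1.6), np.float64(1.3)]
```

The wedge is flat on the table with its tip 27 mm short of the edge, 2 mm off the middle. I'll slide it in with tool -x moves and watch the force.

Emit:
apply_moves:
  motion:
    - [0, 0, -0.3, 0, 0, 0, 10]
    - [-6, 0, 0, 0, 0, 0, 10]
    - [-6, 0, 0, 0, 0, 0, 10]
    - [-6, 0, 0, 0, 0, 0, 10]
    - [-6, 0, 0, 0, 0, 0, 10]
    - [-6, 0, 0, 0, 0, 0, 10]
    - [-6, 0, 0, 0, 0, 0, 10]
    - [-6, 0, 0, 0, 0, 0, 10]
  newtons: 80

```text
time: 11.8
position: [0.4602, -0.0295, 0.029]
ee_rot: [-0.067, 0.997, -0.007, -0.022]
force: [-34.1, -3.4, 50.9]
grip_width: 0.0277
```

Emit:
apply_moves:
  motion:
    - [-4, 0, 0, 0, 0, 0, 10]
    - [-4, 0, 0, 0, 0, 0, 10]
    - [-4, 0, 0, 0, 0, 0, 10]
    - [-4, 0, 0, 0, 0, 0, 10]
    - [-4, 0, 0, 0, 0, 0, 10]
    - [0, 0, 0, 0, 0, 0, 10]

```text
time: 12.55
position: [0.4901, -0.0256, 0.0291]
ee_rot: [-0.067, 0.998, -0.003, -0.011]
force: [-17.9, -1.9, 24.2]
grip_width: 0.0278
```

Emit:
apply_moves:
  motion:
    - [0, 0, 0, 0, 0, 0, 10]
    - [0, 0, 0, 0, 0, 0, 10]
    - [0, 0, 0, 0, 0, 0, 10]

```text
time: 12.92
position: [0.4901, -0.0256, 0.0291]
ee_rot: [-0.067, 0.998, -0.003, -0.011]
force: [-17.0, -2.4, 24.3]
grip_width: 0.0276
```

```bash
python3 - <<'E'
from h import *
s=telemetry.observe(); print(s["position"],(yawR(187.8).inv()*R.from_quat(s["ee_rot"])).as_rotvec(degrees=True).round(2),s["force"].round(1),s["torque"].round(2),s["joints"].round(3))
b=read_camera("side"); cv2.imwrite("pics/s7.png",cv2.resize(b[170:290,200:350],None,fx=4,fy=4,interpolation=cv2.INTER_CUBIC))
E
```

```text
[ 0.4900745  -0.02563237  0.02909443] [0.29 1.3  0.07] [-17.   -2.4  24.3] [-0.74  3.67 -0.06] [ 0.629  0.575 -0.768  2.071  0.598  0.752  1.183]
```

View pics/s7.png

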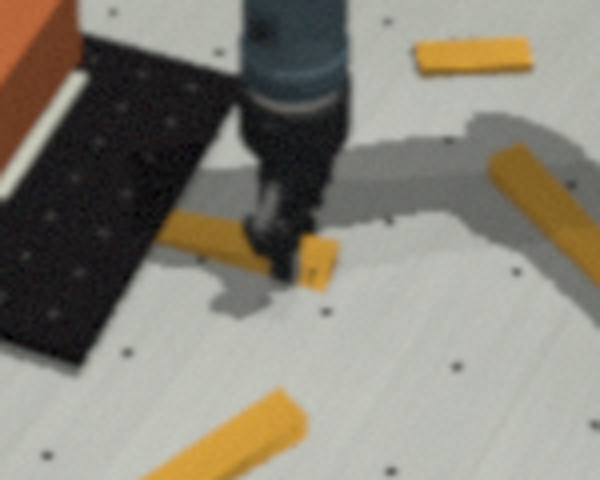

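Emit:
apply_moves:
  motion:
    - [0, 0, -0.5, 0, 0, 0, 10]
    - [0, 0, -0.4, 0, 0, 0, 10]
    - [0, 0, 0, 0, 0, 0, 10]
    - [0, 0, 0, 0, 0, 0, 10]

```text
time: 13.48
position: [0.4989, -0.0238, 0.0298]
ee_rot: [-0.068, 0.998, 0.0, -0.001]
force: [0.1, 0.4, -6.4]
grip_width: 0.0276
```

```bash
cat > st.py <<'E'
from h import *
s=telemetry.observe(); print(s["time"],s["position"].round(4),(yawR(187.8).inv()*R.from_quat(s["ee_rot"])).as_rotvec(degrees=True).round(2),s["force"].round(1),s["torque"].round(2))
E
python3 st.py
```

```text
13.475 [ 0.4989 -0.0238  0.0298] [-0.05  0.09  0.02] [ 0.1  0.4 -6.4] [-0.02  0.18 -0.01]
```

Raising 0.9 mm removed the load, so the commanded pose is level. The tip is about 33 mm under the edge and free. I'll advance in small steps.

Emit:
apply_moves:
  motion:
    - [-2, 0, 0, 0, 0, 0, 10]
    - [-2, 0, 0, 0, 0, 0, 10]
    - [-2, 0, 0, 0, 0, 0, 10]
    - [-2, 0, 0, 0, 0, 0, 10]
    - [0, 0, 0, 0, 0, 0, 10]

```text
time: 14.1
position: [0.5082, -0.0224, 0.031]
ee_rot: [-0.068, 0.998, 0.0, 0.0]
force: [0.1, -0.1, -5.6]
grip_width: 0.0278
```

Emit:
apply_moves:
  motion:
    - [-1.5, 0, 0, 0, 0, 0, 10]
    - [-1.5, 0, 0, 0, 0, 0, 10]
    - [0, 0, 0, 0, 0, 0, 10]

```text
time: 14.48
position: [0.5108, -0.0221, 0.0309]
ee_rot: [-0.068, 0.998, 0.0, -0.0]
force: [-0.2, -0.0, -7.4]
grip_width: 0.028
```

Emit:
apply_moves:
  motion:
    - [-1.5, 0, 0, 0, 0, 0, 10]
    - [-1.5, 0, 0, 0, 0, 0, 10]
    - [0, 0, 0, 0, 0, 0, 10]

```text
time: 14.85
position: [0.5136, -0.0217, 0.0308]
ee_rot: [-0.068, 0.998, 0.0, -0.0]
force: [0.1, -0.6, -8.1]
grip_width: 0.0282
```

Emit:
apply_moves:
  motion:
    - [0, 0, 0.5, 0, 0, 0, 10]
    - [0, 0, 0.3, 0, 0, 0, 10]
    - [0, 0, 0, 0, 0, 0, 10]

```text
time: 15.22
position: [0.5142, -0.0216, 0.0304]
ee_rot: [-0.068, 0.998, 0.0, 0.0]
force: [-0.7, 1.1, -5.9]
grip_width: 0.0281
```

Emit:
apply_moves:
  motion:
    - [0, 0, 0.3, 0, 0, 0, 10]
    - [0, 0, 0, 0, 0, 0, 10]

```text
time: 15.48
position: [0.5141, -0.0216, 0.03]
ee_rot: [-0.068, 0.998, 0.0, 0.0]
force: [0.0, -1.1, -6.1]
grip_width: 0.0285
```

Emit:
apply_moves:
  motion:
    - [0, 0, 0.2, 0, 0, 0, 10]
    - [0, 0, 0, 0, 0, 0, 10]

```text
time: 15.72
position: [0.5139, -0.0217, 0.0297]
ee_rot: [-0.068, 0.998, 0.0, 0.0]
force: [0.1, -0.2, -6.6]
grip_width: 0.0283
```

Emit:
apply_moves:
  motion:
    - [-1, 0, 0, 0, 0, 0, 10]
    - [-1, 0, 0, 0, 0, 0, 10]
    - [-1, 0, 0, 0, 0, 0, 10]
    - [0, 0, 0, 0, 0, 0, 10]

```text
time: 16.23
position: [0.5171, -0.0212, 0.0297]
ee_rot: [-0.068, 0.998, 0.0, 0.0]
force: [-0.6, -0.8, -5.0]
grip_width: 0.0281
```

```bash
python3 st.py
```

```text
16.225 [ 0.5171 -0.0212  0.0297] [-0.01 -0.03 -0.01] [-0.6 -0.8 -5. ] [0.01 0.15 0.02]
```

Emit:
apply_moves:
  motion:
    - [0, 0, 0.3, 0, 0, 0, 10]
    - [0, 0, 0, 0, 0, 0, 10]

```text
time: 16.48
position: [0.5171, -0.0212, 0.0296]
ee_rot: [-0.068, 0.998, -0.0, 0.0]
force: [-0.4, -0.2, -3.8]
grip_width: 0.0282
```

Emit:
apply_moves:
  motion:
    - [0, 0, 0.2, 0, 0, 0, 10]
    - [0, 0, 0, 0, 0, 0, 10]

```text
time: 16.73
position: [0.517, -0.0212, 0.0295]
ee_rot: [-0.068, 0.998, -0.0, 0.0]
force: [-1.1, -1.0, -1.3]
grip_width: 0.0281
```

It is now on the table with a light load, and the tip is about 52 mm under. I'll creep forward.

Emit:
apply_moves:
  motion:
    - [-1, 0, 0, 0, 0, 0, 10]
    - [-1, 0, 0, 0, 0, 0, 10]
    - [-1, 0, 0, 0, 0, 0, 10]
    - [0, 0, 0, 0, 0, 0, 10]

```text
time: 17.23
position: [0.5174, -0.0212, 0.0292]
ee_rot: [-0.068, 0.998, -0.001, -0.003]
force: [-6.7, -0.4, 7.5]
grip_width: 0.0279
```

Emit:
apply_moves:
  motion:
    - [-1, 0, 0, 0, 0, 0, 10]
    - [-1, 0, 0, 0, 0, 0, 10]
    - [-1, 0, 0, 0, 0, 0, 10]
    - [0, 0, 0, 0, 0, 0, 10]

```text
time: 17.73
position: [0.5184, -0.021, 0.0292]
ee_rot: [-0.068, 0.998, -0.002, -0.005]
force: [-10.2, -1.4, 11.0]
grip_width: 0.0279
```

Emit:
apply_moves:
  motion:
    - [-1, 0, 0, 0, 0, 0, 10]
    - [-1, 0, 0, 0, 0, 0, 10]
    - [0, 0, 0, 0, 0, 0, 10]

```text
time: 18.1
position: [0.5208, -0.0209, 0.0292]
ee_rot: [-0.068, 0.998, -0.001, -0.005]
force: [-9.9, -0.7, 10.9]
grip_width: 0.0279
```

Emit:
apply_moves:
  motion:
    - [-1, 0, 0, 0, 0, 0, 10]
    - [-1, 0, 0, 0, 0, 0, 10]
    - [-1, 0, 0, 0, 0, 0, 10]
    - [0, 0, 0, 0, 0, 0, 10]

```text
time: 18.6
position: [0.524, -0.0205, 0.0292]
ee_rot: [-0.068, 0.998, -0.001, -0.004]
force: [-9.0, -1.2, 10.8]
grip_width: 0.0279
```

Emit:
apply_moves:
  motion:
    - [-1, 0, 0, 0, 0, 0, 10]
    - [-1, 0, 0, 0, 0, 0, 10]
    - [-1, 0, 0, 0, 0, 0, 10]
    - [0, 0, 0, 0, 0, 0, 10]

```text
time: 19.1
position: [0.5271, -0.0201, 0.0292]
ee_rot: [-0.068, 0.998, -0.001, -0.004]
force: [-8.9, -1.3, 10.8]
grip_width: 0.0285
```

Emit:
apply_moves:
  motion:
    - [-1, 0, 0, 0, 0, 0, 10]
    - [-1, 0, 0, 0, 0, 0, 10]
    - [-1, 0, 0, 0, 0, 0, 10]
    - [0, 0, 0, 0, 0, 0, 10]

```text
time: 19.6
position: [0.5301, -0.0197, 0.0292]
ee_rot: [-0.068, 0.998, -0.001, -0.004]
force: [-9.3, -1.6, 9.5]
grip_width: 0.0278
```

Emit:
apply_moves:
  motion:
    - [-1, 0, 0, 0, 0, 0, 10]
    - [-1, 0, 0, 0, 0, 0, 10]
    - [0, 0, 0, 0, 0, 0, 10]

```text
time: 19.98
position: [0.5311, -0.0196, 0.0292]
ee_rot: [-0.068, 0.998, -0.002, -0.005]
force: [-11.6, -0.7, 13.4]
grip_width: 0.0281
```

Emit:
apply_moves:
  motion:
    - [-1, 0, 0, 0, 0, 0, 10]
    - [-1, 0, 0, 0, 0, 0, 10]
    - [0, 0, 0, 0, 0, 0, 10]

```text
time: 20.35
position: [0.5317, -0.0195, 0.0291]
ee_rot: [-0.068, 0.998, -0.002, -0.007]
force: [-14.0, -2.5, 16.2]
grip_width: 0.0278
```

Emit:
apply_moves:
  motion:
    - [-1, 0, 0, 0, 0, 0, 10]
    - [-1, 0, 0, 0, 0, 0, 10]
    - [0, 0, 0, 0, 0, 0, 10]

```text
time: 20.72
position: [0.5323, -0.0194, 0.0291]
ee_rot: [-0.068, 0.998, -0.003, -0.008]
force: [-16.9, -1.4, 19.9]
grip_width: 0.0284
```

```bash
python3 st.py
```

```text
20.725 [ 0.5323 -0.0194  0.0291] [0.24 0.98 0.03] [-16.9  -1.4  19.9] [-0.77  3.78 -0.12]
```

Resistance has been rising since x ≈ 530.3, at about 4.5 N per mm of travel. That matches the expected jam stiffness, so this is the bite, and we are about 2 mm past it. I'll relieve the downward load gradually, which lets the stored push move the wedge on.

Emit:
apply_moves:
  motion:
    - [0, 0, -0.2, 0, 0, 0, 10]
    - [0, 0, 0, 0, 0, 0, 10]

```text
time: 20.98
position: [0.5323, -0.0194, 0.0292]
ee_rot: [-0.068, 0.998, -0.003, -0.008]
force: [-15.9, -2.0, 18.6]
grip_width: 0.0282
```

Emit:
apply_moves:
  motion:
    - [0, 0, -0.2, 0, 0, 0, 10]
    - [0, 0, 0, 0, 0, 0, 10]

```text
time: 21.22
position: [0.5323, -0.0195, 0.0292]
ee_rot: [-0.068, 0.998, -0.002, -0.008]
force: [-16.2, -2.3, 15.7]
grip_width: 0.0282
```

```bash
python3 st.py
```

```text
21.225 [ 0.5323 -0.0195  0.0292] [0.22 0.96 0.03] [-16.2  -2.3  15.7] [-0.71  3.56 -0.1 ]
```

Emit:
apply_moves:
  motion:
    - [0, 0, -0.2, 0, 0, 0, 10]
    - [0, 0, -0.2, 0, 0, 0, 10]
    - [0, 0, 0, 0, 0, 0, 10]

```text
time: 21.6
position: [0.5323, -0.0194, 0.0292]
ee_rot: [-0.068, 0.998, -0.002, -0.008]
force: [-15.2, -2.3, 14.8]
grip_width: 0.028
```

Emit:
apply_moves:
  motion:
    - [0, 0, -0.2, 0, 0, 0, 10]
    - [-1, 0, 0, 0, 0, 0, 10]
    - [0, 0, 0, 0, 0, 0, 10]

```text
time: 21.98
position: [0.5328, -0.0194, 0.0292]
ee_rot: [-0.068, 0.998, -0.002, -0.009]
force: [-15.8, -1.9, 14.2]
grip_width: 0.0281
```

```bash
python3 st.py
```

```text
21.975 [ 0.5328 -0.0194  0.0292] [0.2  1.01 0.03] [-15.8  -1.9  14.2] [-0.68  3.41 -0.08]
```

Emit:
apply_moves:
  motion:
    - [-1, 0, -0.1, 0, 0, 0, 10]
    - [-1, 0, -0.1, 0, 0, 0, 10]
    - [0, 0, 0, 0, 0, 0, 10]

```text
time: 22.35
position: [0.5336, -0.0193, 0.0292]
ee_rot: [-0.068, 0.998, -0.003, -0.01]
force: [-17.2, -2.8, 15.6]
grip_width: 0.028
```

Emit:
apply_moves:
  motion:
    - [-1, 0, -0.1, 0, 0, 0, 10]
    - [-1, 0, -0.1, 0, 0, 0, 10]
    - [0, 0, 0, 0, 0, 0, 10]

```text
time: 22.72
position: [0.5342, -0.0192, 0.0291]
ee_rot: [-0.068, 0.998, -0.003, -0.011]
force: [-19.9, -2.5, 18.1]
grip_width: 0.028
```

```bash
python3 st.py
```

```text
22.725 [ 0.5342 -0.0192  0.0291] [0.25 1.33 0.03] [-19.9  -2.5  18.1] [-0.77  4.23 -0.13]
```

At x=534.2 the wedge is about 4 mm past the bite. Before releasing, I'll take the stored push out of the arm. The wedge is self-locking, so it should stay put.

Emit:
apply_moves:
  motion:
    - [1, 0, -0.1, 0, 0, 0, 10]
    - [1, 0, -0.1, 0, 0, 0, 10]
    - [1, 0, -0.1, 0, 0, 0, 10]
    - [0, 0, 0, 0, 0, 0, 10]

```text
time: 23.22
position: [0.5341, -0.0193, 0.0292]
ee_rot: [-0.068, 0.998, -0.002, -0.008]
force: [-12.8, -2.5, 8.3]
grip_width: 0.0278
```

```bash
python3 st.py
```

```text
23.225 [ 0.5341 -0.0193  0.0292] [0.15 0.94 0.03] [-12.8  -2.5   8.3] [-0.61  2.97 -0.14]
```

Emit:
apply_moves:
  motion:
    - [1, 0, 0, 0, 0, 0, 10]
    - [1, 0, 0, 0, 0, 0, 10]
    - [1, 0, 0, 0, 0, 0, 10]
    - [0, 0, 0, 0, 0, 0, 10]

```text
time: 23.72
position: [0.534, -0.0193, 0.0293]
ee_rot: [-0.068, 0.998, -0.001, -0.005]
force: [-6.7, -0.1, 1.6]
grip_width: 0.028
```

```bash
python3 st.py
```

```text
23.725 [ 0.534  -0.0193  0.0293] [0.07 0.56 0.03] [-6.7 -0.1  1.6] [-0.42  1.83 -0.12]
```

Emit:
apply_moves:
  motion:
    - [1, 0, 0, 0, 0, 0, 10]
    - [1, 0, 0, 0, 0, 0, 10]
    - [1, 0, 0, 0, 0, 0, 10]
    - [0, 0, 0, 0, 0, 0, 10]

```text
time: 24.22
position: [0.5338, -0.0193, 0.0294]
ee_rot: [-0.068, 0.998, 0.0, -0.002]
force: [-2.9, -0.7, -11.7]
grip_width: 0.0276
```

```bash
python3 st.py
```

```text
24.225 [ 0.5338 -0.0193  0.0294] [-0.02  0.2   0.01] [ -2.9  -0.7 -11.7] [-0.31  1.12 -0.03]
```

Emit:
apply_moves:
  motion:
    - [1, 0, 0, 0, 0, 0, 10]
    - [1, 0, 0, 0, 0, 0, 10]
    - [0, 0, 0, 0, 0, 0, 10]

```text
time: 24.6
position: [0.5337, -0.0193, 0.0303]
ee_rot: [-0.068, 0.998, 0.0, 0.0]
force: [1.5, -1.4, -19.1]
grip_width: 0.028
```

```bash
python3 st.py
```

```text
24.6 [ 0.5337 -0.0193  0.0303] [-0.02 -0.02  0.02] [  1.5  -1.4 -19.1] [-0.33  0.47 -0.01]
```

I have over-raised: Fz is -19 N, so the thick end is being lifted. Lowering.

Emit:
apply_moves:
  motion:
    - [0, 0, 0.5, 0, 0, 0, 10]
    - [0, 0, 0, 0, 0, 0, 10]

```text
time: 24.85
position: [0.5337, -0.0193, 0.0302]
ee_rot: [-0.068, 0.998, -0.0, 0.0]
force: [1.7, -0.1, -18.7]
grip_width: 0.028
```

Emit:
apply_moves:
  motion:
    - [0, 0, 0.4, 0, 0, 0, 10]
    - [0, 0, 0, 0, 0, 0, 10]

```text
time: 25.1
position: [0.5337, -0.0192, 0.0301]
ee_rot: [-0.068, 0.998, -0.0, 0.0]
force: [0.8, -1.9, -17.0]
grip_width: 0.0278
```

```bash
python3 st.py
```

```text
25.1 [ 0.5337 -0.0192  0.0301] [0.02 0.   0.01] [  0.8  -1.9 -17. ] [-0.45  0.64 -0.07]
```

Emit:
apply_moves:
  motion:
    - [0, 0, 0.5, 0, 0, 0, 10]
    - [0, 0, 0.3, 0, 0, 0, 10]
    - [0, 0, 0, 0, 0, 0, 10]

```text
time: 25.48
position: [0.5337, -0.0192, 0.0295]
ee_rot: [-0.068, 0.998, -0.0, 0.0]
force: [-1.2, -1.6, -13.0]
grip_width: 0.0277
```

```bash
python3 st.py
```

```text
25.475 [ 0.5337 -0.0192  0.0295] [0.03 0.   0.01] [ -1.2  -1.6 -13. ] [-0.56  0.74 -0.1 ]
```

Emit:
apply_moves:
  motion:
    - [0, 0, 0.3, 0, 0, 0, 10]
    - [0, 0, 0.2, 0, 0, 0, 10]
    - [0, 0, 0, 0, 0, 0, 10]

```text
time: 25.85
position: [0.5338, -0.0192, 0.0293]
ee_rot: [-0.068, 0.998, -0.0, -0.0]
force: [-3.1, -3.0, -4.8]
grip_width: 0.0279
```

```bash
python3 st.py
```

```text
25.85 [ 0.5338 -0.0192  0.0293] [ 0.05  0.01 -0.  ] [-3.1 -3.  -4.8] [-0.82  1.3  -0.12]
```

Emit:
apply_moves:
  motion:
    - [0, 0, 0.15, 0, 0, 0, 10]
    - [0, 0, 0, 0, 0, 0, 10]
    - [0, 0, 0, 0, 0, 0, 36]
    - [0, 0, 0, 0, 0, 0, 36]
    - [0, 0, 0, 0, 0, 0, 36]

```text
time: 26.48
position: [0.5362, -0.0177, 0.0301]
ee_rot: [-0.069, 0.998, 0.001, 0.003]
force: [0.6, -0.0, -1.0]
grip_width: 0.0362
```

```bash
python3 st.py; python3 - <<'E'
from h import *
b=read_camera("side"); cv2.imwrite("pics/s8.png",cv2.resize(b[170:290,200:350],None,fx=4,fy=4,interpolation=cv2.INTER_CUBIC))
cv2.imwrite("pics/w8.png",read_camera("wrist"))
E
```

```text
26.475 [ 0.5362 -0.0177  0.0301] [-0.04 -0.32 -0.07] [ 0.6 -0.  -1. ] [ 0.01 -0.03  0.  ]
```

View pics/w8.png

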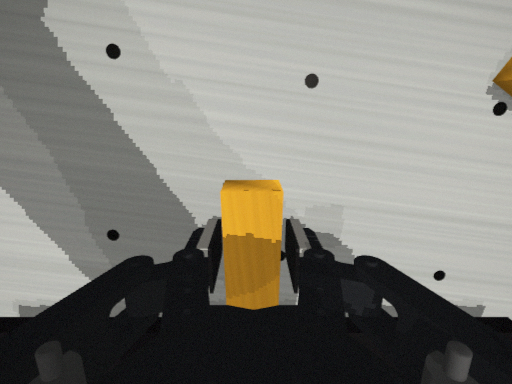

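The gripper is released with the pads clear on both sides and the wedge straight. To test the jam, I'll centre the free tool, regrip and probe the push-in resistance.

Emit:
apply_moves:
  motion:
    - [2, 0, 0, 0, 0.3, 0, 36]
    - [0, 0, 0, 0, 0, 0, 36]
    - [0, 0, 0, 0, 0, 0, 28]
    - [0, 0, 0, 0, 0, 0, 10]
    - [0, 0, 0, 0, 0, 0, 10]
  newtons: 80

```text
time: 27.2
position: [0.5316, -0.0193, 0.0288]
ee_rot: [-0.068, 0.998, -0.0, -0.003]
force: [-2.1, 0.2, 5.6]
grip_width: 0.0281
```

```bash
python3 st.py
```

```text
27.2 [ 0.5316 -0.0193  0.0288] [ 0.03  0.32 -0.01] [-2.1  0.2  5.6] [-0.09  0.39  0.09]
```

Emit:
apply_moves:
  motion:
    - [-1, 0, 0, 0, 0, 0, 10]
    - [-1, 0, 0, 0, 0, 0, 10]
    - [0, 0, 0, 0, 0, 0, 10]

```text
time: 27.58
position: [0.5317, -0.0193, 0.0288]
ee_rot: [-0.068, 0.998, -0.001, -0.005]
force: [-6.3, -0.9, 11.1]
grip_width: 0.0277
```

Emit:
apply_moves:
  motion:
    - [-1, 0, 0, 0, 0, 0, 10]
    - [-1, 0, 0, 0, 0, 0, 10]
    - [0, 0, 0, 0, 0, 0, 10]

```text
time: 27.95
position: [0.5318, -0.0193, 0.0288]
ee_rot: [-0.068, 0.998, -0.002, -0.007]
force: [-9.6, -1.8, 17.1]
grip_width: 0.0281
```

```bash
python3 st.py
```

```text
27.95 [ 0.5318 -0.0193  0.0288] [ 0.13  0.82 -0.  ] [-9.6 -1.8 17.1] [-0.24  2.02  0.11]
```

Emit:
apply_moves:
  motion:
    - [0, 0, -0.3, 0, 0, 0, 10]
    - [-1, 0, -0.3, 0, 0, 0, 10]
    - [0, 0, 0, 0, 0, 0, 10]

```text
time: 28.32
position: [0.5318, -0.0193, 0.0288]
ee_rot: [-0.068, 0.998, -0.002, -0.008]
force: [-10.8, -1.1, 14.6]
grip_width: 0.0279
```

```bash
python3 st.py
```

```text
28.325 [ 0.5318 -0.0193  0.0288] [0.12 0.92 0.  ] [-10.8  -1.1  14.6] [-0.19  1.98  0.07]
```

Emit:
apply_moves:
  motion:
    - [-1, 0, -0.2, 0, 0, 0, 10]
    - [0, 0, -0.2, 0, 0, 0, 10]
    - [0, 0, 0, 0, 0, 0, 10]

```text
time: 28.7
position: [0.5318, -0.0193, 0.0288]
ee_rot: [-0.068, 0.998, -0.002, -0.009]
force: [-11.4, -1.7, 13.7]
grip_width: 0.0283
```

```bash
python3 st.py
```

```text
28.7 [ 0.5318 -0.0193  0.0288] [0.13 1.03 0.01] [-11.4  -1.7  13.7] [-0.24  2.21  0.05]
```

Emit:
apply_moves:
  motion:
    - [-1, 0, -0.3, 0, 0, 0, 10]
    - [-1, 0, -0.3, 0, 0, 0, 10]
    - [0, 0, 0, 0, 0, 0, 10]

```text
time: 29.08
position: [0.5319, -0.0192, 0.0288]
ee_rot: [-0.068, 0.998, -0.002, -0.011]
force: [-14.9, -1.7, 14.1]
grip_width: 0.028
```

Emit:
apply_moves:
  motion:
    - [-1, 0, -0.3, 0, 0, 0, 10]
    - [0, 0, -0.2, 0, 0, 0, 10]
    - [0, 0, 0, 0, 0, 0, 10]

```text
time: 29.45
position: [0.5319, -0.0192, 0.0288]
ee_rot: [-0.068, 0.998, -0.002, -0.012]
force: [-15.4, -1.9, 13.4]
grip_width: 0.0281
```

```bash
python3 st.py
```

```text
29.45 [ 0.5319 -0.0192  0.0288] [0.14 1.37 0.01] [-15.4  -1.9  13.4] [-0.26  2.73  0.14]
```

Emit:
apply_moves:
  motion:
    - [-1, 0, -0.3, 0, 0, 0, 10]
    - [-1, 0, -0.3, 0, 0, 0, 10]
    - [0, 0, 0, 0, 0, 0, 10]

```text
time: 29.82
position: [0.5321, -0.0192, 0.0288]
ee_rot: [-0.068, 0.998, -0.002, -0.014]
force: [-17.9, -2.6, 14.0]
grip_width: 0.028
```

```bash
python3 st.py
```

```text
29.825 [ 0.5321 -0.0192  0.0288] [0.16 1.6  0.01] [-17.9  -2.6  14. ] [-0.26  3.18  0.16]
```

Emit:
apply_moves:
  motion:
    - [-1, 0, -0.3, 0, 0, 0, 10]
    - [0, 0, -0.2, 0, 0, 0, 10]
    - [0, 0, 0, 0, 0, 0, 10]

```text
time: 30.2
position: [0.5324, -0.0192, 0.0288]
ee_rot: [-0.068, 0.998, -0.002, -0.014]
force: [-17.7, -3.1, 13.0]
grip_width: 0.0282
```

```bash
python3 st.py
```

```text
30.2 [ 0.5324 -0.0192  0.0288] [0.15 1.66 0.02] [-17.7  -3.1  13. ] [-0.26  3.14  0.05]
```

The wedge starts slipping at about 18 N of push, which puts the bearing force at roughly 6 N. That is positive but near the 5 N limit, so I'll push about 1 mm further for margin.

Emit:
apply_moves:
  motion:
    - [-1, 0, -0.2, 0, 0, 0, 10]
    - [-1, 0, -0.2, 0, 0, 0, 10]
    - [0, 0, 0, 0, 0, 0, 10]

```text
time: 30.58
position: [0.5333, -0.019, 0.0288]
ee_rot: [-0.068, 0.998, -0.002, -0.016]
force: [-19.7, -2.8, 13.2]
grip_width: 0.0282
```

```bash
python3 st.py
```

```text
30.575 [ 0.5333 -0.019   0.0288] [0.16 1.8  0.02] [-19.7  -2.8  13.2] [-0.28  3.5   0.09]
```

Emit:
apply_moves:
  motion:
    - [-1, 0, -0.2, 0, 0, 0, 10]
    - [0, 0, 0, 0, 0, 0, 10]

```text
time: 30.82
position: [0.5333, -0.019, 0.0288]
ee_rot: [-0.068, 0.998, -0.003, -0.017]
force: [-21.1, -1.4, 14.7]
grip_width: 0.0283
```

```bash
python3 st.py
```

```text
30.825 [ 0.5333 -0.019   0.0288] [0.17 1.93 0.03] [-21.1  -1.4  14.7] [-0.33  3.76  0.06]
```

Emit:
apply_moves:
  motion:
    - [1, 0, 0.25, 0, 0, 0, 10]
    - [1, 0, 0.25, 0, 0, 0, 10]
    - [1, 0, 0.25, 0, 0, 0, 10]
    - [1, 0, 0.25, 0, 0, 0, 10]
    - [0, 0, 0, 0, 0, 0, 10]

```text
time: 31.45
position: [0.5331, -0.0191, 0.0288]
ee_rot: [-0.068, 0.998, -0.002, -0.013]
force: [-15.9, -2.9, 11.6]
grip_width: 0.0281
```

```bash
python3 st.py
```

```text
31.45 [ 0.5331 -0.0191  0.0288] [0.12 1.45 0.01] [-15.9  -2.9  11.6] [-0.29  2.67  0.08]
```

Emit:
apply_moves:
  motion:
    - [1, 0, 0.3, 0, 0, 0, 10]
    - [1, 0, 0.3, 0, 0, 0, 10]
    - [1, 0, 0.3, 0, 0, 0, 10]
    - [0, 0, 0, 0, 0, 0, 10]

```text
time: 31.95
position: [0.533, -0.0191, 0.0288]
ee_rot: [-0.068, 0.998, -0.001, -0.01]
force: [-10.8, -1.3, 8.2]
grip_width: 0.0281
```

```bash
python3 st.py
```

```text
31.95 [ 0.533  -0.0191  0.0288] [0.09 1.1  0.01] [-10.8  -1.3   8.2] [-0.21  2.03  0.08]
```

Emit:
apply_moves:
  motion:
    - [1, 0, 0.2, 0, 0, 0, 10]
    - [1, 0, 0.2, 0, 0, 0, 10]
    - [1, 0, 0.2, 0, 0, 0, 10]
    - [0, 0, 0, 0, 0, 0, 10]

```text
time: 32.45
position: [0.5329, -0.0191, 0.0288]
ee_rot: [-0.068, 0.998, -0.001, -0.006]
force: [-6.6, -1.5, 5.0]
grip_width: 0.0282
```

Emit:
apply_moves:
  motion:
    - [1, 0, 0.3, 0, 0, 0, 10]
    - [1, 0, 0.3, 0, 0, 0, 10]
    - [0, 0, 0, 0, 0, 0, 10]

```text
time: 32.83
position: [0.5328, -0.0191, 0.0288]
ee_rot: [-0.068, 0.998, -0.001, -0.004]
force: [-4.7, 0.3, 4.9]
grip_width: 0.0279
```

```bash
python3 st.py
```

```text
32.825 [ 0.5328 -0.0191  0.0288] [ 0.03  0.52 -0.  ] [-4.7  0.3  4.9] [-0.12  0.73  0.04]
```

Emit:
apply_moves:
  motion:
    - [1, 0, 0.1, 0, 0, 0, 10]
    - [0.5, 0, 0, 0, 0, 0, 10]
    - [0, 0, 0, 0, 0, 0, 33]
    - [0, 0, 0, 0, 0, 0, 40]
    - [0, 0, 0, 0, 0, 0, 50]
    - [0, 0, 0, 0, 0, 0, 50]

```text
time: 33.58
position: [0.5334, -0.0189, 0.0292]
ee_rot: [-0.068, 0.998, -0.0, -0.002]
force: [-0.6, -0.5, -0.6]
grip_width: 0.0501
```

```bash
python3 st.py
```

```text
33.575 [ 0.5334 -0.0189  0.0292] [-0.01  0.27 -0.01] [-0.6 -0.5 -0.6] [-0.01 -0.   -0.01]
```

Emit:
apply_moves:
  motion:
    - [0, 0, -5, 0, 0, 0, 50]
    - [0, 0, -10, 0, 0, 0, 50]
    - [0, 0, -25, 0, 0, 0, 50]
    - [0, 0, -40, 0, 0, 0, 50]
    - [30, 0, -40, 0, 0, 0, 50]
    - [50, 0, -30, 0, 0, 0, 50]
    - [50, 0, -20, 0, 0, 0, 50]
    - [0, 0, 0, 0, 0, 0, 50]

```text
time: 34.58
position: [0.4026, -0.0391, 0.2012]
ee_rot: [-0.066, 0.998, -0.006, -0.003]
force: [0.6, 0.4, 0.2]
grip_width: 0.05
```

```bash
python3 st.py; python3 - <<'E'
from h import *
b=read_camera("side"); cv2.imwrite("pics/s9.png",cv2.resize(b[170:290,200:350],None,fx=4,fy=4,interpolation=cv2.INTER_CUBIC))
a=read_camera("top"); cv2.imwrite("pics/t9.png",cv2.resize(a[60:340,150:380],None,fx=2.1,fy=2.1,interpolation=cv2.INTER_CUBIC))
old=cv2.imread("pics/top0.png")
for n,(x,y,w,h) in {"cube":(100,110,50,50),"meter":(355,120,65,45),"packer":(345,190,45,55)}.items():
    (dx,dy),r=cv2.phaseCorrelate(*[cv2.cvtColor(i[y:y+h,x:x+w],cv2.COLOR_BGR2GRAY).astype(np.float64) for i in (old,a)]); print(n,round(dx,2),round(dy,2),round(r,2))
E
```

```text
34.575 [ 0.4026 -0.0391  0.2012] [0.66 0.34 0.24] [0.6 0.4 0.2] [-0.02 -0.    0.06]
cube 0.04 -0.02 1.11
meter -0.07 0.5 1.1
packer 0.44 -0.12 1.11
```

View pics/s9.png

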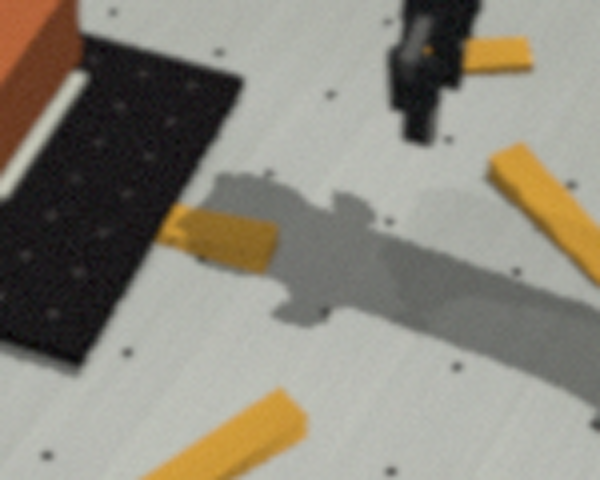

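The side view shows the wedge flat, straight and under the middle of the edge, running from (175,225) to (275,245), with the gripper clear of it. The bystanders shifted by 0.5 px or less. Handing in.

```bash
python3 -c "
from workcell import bot; print(bot.job_done())"
```

```text
the job is handed in; nothing more can be done
None
```

I jammed the farthest brass wedge under the middle of the board's front edge and handed the job in at about 35 s of the 72 s allowed. No verdict was reported. I had no direct reading of the force on the board, so that part is an estimate.

**How it was done**
- I set the wedge down in front of the edge, let go and regripped it so that it lay flat, then slid it in thin end first.
- It bit with the thin end about 65 mm under the edge. I pushed it about 4 mm further, released it and regripped it for a push test.
- In that test it held until about 18 N of push, which I took as roughly 6 N on the board. I then pushed it about 1.4 mm more for margin.
- I took the push out of the arm before opening the fingers for good.

**Last checks**
- **Position:** the side picture shows the wedge flat and square under the middle of the edge. The gripper is clear of it and the tool reads about 0 N.
- **Bystanders:** the packer, cube and meter shifted by half a pixel or less (about 1 mm).

**What disagreed or is unsure**
- **Bearing force:** before the last push, the force readings gave about 5–6 N and the distance past the bite gave about 11 N. My final estimate is 7–15 N, against the required 5 to 25 N.
- **Total travel past the bite:** it is roughly 5 mm, a little over the "about 4 mm" asked.
- **Lifted thick end:** while taking the load off the first time, I raised the tool too far and briefly lifted the thick end. The downward pull on the tool reached 19 N, of which I put about 13 N on the board. I lowered it again before the test.

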